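Load a driver board into the pin fixture and start its test

ROBOT

A 6-joint arm with a two-finger parallel gripper is mounted at the origin on the work surface. World frame = base frame: x ahead of the robot, y to its left, z up, the work surface at z = 0. Lengths are in m, angles in rad, forces in N, time in s.
With the tool pointing down it reaches from about 0.375 to 0.9 m from the base axis. Payload 3.1 kg.
Tool frame: the origin (TCP) lies between the finger pads, 19 mm behind the fingertips; this is the grasp point; z points along the fingers, y is the line along which they close (so a half turn about z gives the same grasp; the last joint's range is limited). The gripper opens to 87 mm and grips with 3 to 60 N. Pads are 19 mm wide; open, the fingers measure 117 mm over their backs; the gripper's body (75 mm by 190 mm) begins 51 mm behind the grasp point.
Start: joints at [-1.304, 0.527, 1.433, -0, 1.181, -0.178], TCP at [0.27, -0.564, 0.241] pointing down, gripper open.
Joint ranges: [-3.08, 3.08], [-0.75, 2.2], [0.22, 2.44], [-1.43, 4.57], [0, 2.65], [-2.85, 2.85]. Speed limits (rad/s): [2.79, 2.79, 3.14, 3.14, 3.14, 3.14].

INTERFACE

Orientations are given as a unit quaternion [x, y, z, w].
In Python, from rig import get_obs, camera, hand_in, cut_out gives the robot as it stands.
- The arm moves only by the tool step_arm, never from a script. Its argument "rows" is a list of rows, each a list of 6 numbers: the shift along the world's x, y, z in m, then the turn, a rotation vector about the world's x, y, z in degrees. A call has 1 to 12 rows; each row shifts and turns the commanded pose from where the row before left it; what a row does not reach is not made up. A row lasts 1/8 s, in which the tool goes at most 62.5 mm and 10.7 degrees, less where a joint would pass 70% of its speed; a pose out of reach is approached as far as the arm can. A call is refused whole if a number of a shift passes 0.0625 or a number of a turn 10.7, either way. A call with a gripper value outside its range is refused whole. "jaw" is the finger opening in m, from 0 to 0.087, set as the call begins (left out, the last holds). The fingers move at their own pace and stop on an object; "squeeze" is the grip in N (left out, the last holds). Time passes only in rows, so rows that do not move let the fingers close. It gives the time, the measured TCP pose, the force, the opening and the grip force at its end, in the units of the state.
- get_obs(): the state, without advancing time (a new reading comes with each control period).
- camera(name): name is "scene" or "top" or "wrist"; returns a dict with "pixels" (480x640x3 uint8, blue, green, red), "depth" (480x640 float32, m along the optical axis (not along the pixel's ray), 0 where there is no reading), "fov_y" (degrees; the focal length in pixels is half the picture's height over the tangent of half this angle, whatever the lens; pixels are square), "cx", "cy" (the principal point, pixels), "extrinsics" (4x4, takes a point from camera to world coordinates); the wrist camera has in their place "mount" (4x4, takes a point from camera to tool coordinates, whose origin is the TCP and whose axes are the flange's). Camera axes: x right, y up, looking along -z (the intrinsics and any distortion apply to the point x, -y, -z); pixel columns grow to the right and rows downward; lengths in m; the calibration is good to about 2 mm. The wrist camera is an equidistant fisheye: a pixel r from the principal point sees the ray r / f radians off the axis. A picture is of the moment at which its call begins: read the wrist's pose just before it.
- hand_in(): hands the job in; it is judged then, once.
Trained networks look in the newest picture that a camera, given by its name, has taken for a name from the list of things; names that differ only in an ending like _2 or _b are one class to them, and where a whole thing is asked for, a point or a joint stands for the part that bears it (a point fixed in the world has none). Each returns a list of dicts, best first, with "confidence" (0 to 1); they miss things now and then, are a little off and sometimes report something else, mostly with a low value. They report only what shows in the picture. A call takes as long as a camera call. They do not tell look-alikes from the thing itself.
- cut_out(label, camera): "region" (480x640 bool, what is visible of it) and "extent" ([centre column, centre row, width, height] in pixels, round what is visible of it).
The state is a dict: "time": time; "q": joint angles; "joint_velocities": joint speeds; "joint_torque": joint torques, N m; "position": TCP position; "tool_rot": TCP orientation; "ft_force": force on the tool from outside, world axes, zero at the start; "moment": the same for the moment, N m; "grip_width": finger opening in m; "grip_force": force on a finger pad.
Only numpy, scipy, OpenCV 4.12 (cv2) and the standard library are available. Lean on these libraries where they do the work, as an engineer would, in place of code of your own. Each camera call takes 0.05 s, during which the arm holds its last target. There are 200 camera calls.

TASK

Test the green driver board (the one with the silver heatsink): take it out of the blue tray, slide it into the card guides of the grey test fixture, gold pads first, until it sits fully home against the end stop, and press the red-tipped clamp arm down until the spring catch holds it. Then press the green start key right down and let go, leaving the board clamped. Leave the red board in the tray and everything else on the bench where it is.

Things in the scene. Friction and masses are not known exactly. Their poses are not given: they have to be found in the camera images.
- fixture: grey test fixture, fixed; housing 150 (x) x 250 (y) x 36 mm tall. Origin: centre of its underside; its x points from the mouth of the card guides to their end stop (the board is pushed along +x), y left, z up. The open clamp arm hangs over the guides from x +10 to +34 mm (its pad +7 to +37), so the hand must stay in front of it. A level aluminium deck at z 40 mm spans x -47 to +61 mm
- guide_mouth (a point): on the deck, centre of the mouth of the two black C-shaped card guides (fixture x -31, y 0, z 40 mm). Guides run from x -15 mm to the stop: 62.4 mm clear between their walls, slot 6.5 mm high above the deck, open on top between lips that overhang 4 mm. From x -15 to -32 mm the walls flare outward; the lips flare up at the mouth; the deck's front edge is bevelled
- guide_stop (a point): point on the deck at the end stop, midway between the guides (fixture x +45, y 0, z 40 mm): the board's front edge comes here
- clamp (a joint): clamp arm hinge, rad: 0 sprung open (arm slopes up 0.55 above level), grows as pressed; 0.55 level, 0.555 hard stop. A spring reopens it. Its steel striker pin meets the bevelled brass catch at 0.42; past 0.537 the catch snaps over it and the let-go arm rests at 0.534; stopped short, it springs open. Pressing at the pad takes 1 N at first, 4 N half way, up to 9 N through the catch
- clamp_pad (a point): centre of the top face of the red pad on the free end of the clamp arm: press here. 190 mm out along the arm from the hinge line, 12 mm above the arm's centre line; 30 mm across, 46 mm along the arm. 171 mm above the bench when open, 77 mm when held. Axes: x along the hinge line, y outward along the arm, z square to the face. A post, 84 mm tall, stands close by (fixture x +51, y +68 mm)
- clamp_hinge (a point): point on the clamp arm's hinge line at the arm's root (fixture x +22, y -78, z 62 mm). The line is parallel to the fixture's x, at its right side; the arm reaches from it to the fixture's +y across the guides. Sprung brass pins under the arm touch the board from about 0.50 rad on
- start (a joint): how far the green start key is pressed, m: 0 up, 0.005 right down; sprung, about 5 N right down
- start_top (a point): centre of the top face of the green start key, 24 mm across, on the fixture's right front corner (fixture x -45, y -85, top 57 mm above the bench)
- tray: blue plastic tray fixed to the bench, 172 (x) x 226 (y) x 10 mm tall, 4 mm floor, a low divider along the middle makes two compartments left and right, one board in each. Origin: centre of its underside
- board: the board to test: green circuit board on an aluminium plate, 130 (x) x 60 (y) x 4 mm, 110 to 180 g, lying flat. Origin: centre of its underside; x points to the front edge with the gold pads, z up. Silver finned heatsink, 34 (x) x 26 (y) mm, top 28 mm above the underside, centred at x -45 mm: grip it across its 26 mm. Other parts reach at most 12 mm
- board_nose (a point): middle of the board's front edge at the underside (board x +65, y 0, z 0 mm)
- board_grip (a point): centre of the heatsink at a good height for the TCP when gripping: board x -45, y 0, 26 mm above the underside
- red_board: a second driver board of another type, same shape and size as the green one but with a red circuit board and a black heatsink (140 g), in the other compartment of the tray. It stays where it is. Origin: centre of its underside
- mug: dark navy mug, 82 mm across, 95 mm tall, loose. Origin: centre of its underside
- white_bottle: white plastic bottle with a red cap, 54 mm across, 110 mm tall, loose. Origin: centre of its underside
- cutters: side cutters lying flat, one red and one blue handle, 145 mm long, loose. Origin: under the joint
- multimeter: yellow and black multimeter lying flat, 120 x 68 x 38 mm, loose. Origin: centre of its underside
- screwdriver: screwdriver lying flat, 170 mm long, loose
- solder_reel: metal reel, 54 mm across, 38 mm tall, standing on its flange, loose. Origin: centre of its underside
- chassis: model lorry chassis on small black wheels, aluminium plate with cream gearboxes, 60 x 250 mm, 58 mm tall, loose. Origin: at table height under its middle
Mind the look-alikes: they are no part of the job. Leave any purple look-alike of the board alone.

How it is judged:
By the outcome, as a careful person would: the job done as asked, in the order asked, and still so for the second after the job is handed in, with the robot touching nothing.
It also fails if it takes over 51 s, if anything falls off the work surface, if the arm or the gripper's body presses on something with over 40 N, if the wrist force passes 120 N, or if a joint passes its speed limit or range.

## Working session

There is one attempt and no reset: what is moved stays moved. The work goes in short steps, Python scripts to look and compute and a tool call to move; the robot and the scene stay as the last step left them, time stands still between calls to the robot, and variables do not carry over. Pictures are saved under pics/ and viewed, at most 10 in all, crops included, and the job is handed in when it is done.

Besides the shell and the picture viewer there is one more tool, called after "Call:" by a JSON object that holds its "api" and its "payload", one argument or row to a line. step_arm: Moves the arm, as the interface text tells. Its arguments: {"type":"object","properties":{"rows":{"type":"array"},"jaw":{"type":"number"},"squeeze":{"type":"number"}},"required":["rows"]}

```bash
mkdir -p pics; cat > h.py <<'E'
import numpy as np, cv2
from rig import get_obs, camera, hand_in, cut_out
def pts(c):
    h,w=c["depth"].shape; f=h/2/np.tan(np.radians(c["fov_y"])/2)
    u,v=np.meshgrid(np.arange(w),np.arange(h)); d=c["depth"]
    P=np.stack([(u-c["cx"])/f*d,-(v-c["cy"])/f*d,-d],-1)
    E=c["extrinsics"]; return P@E[:3,:3].T+E[:3,3]
E
python3 - <<'E'
from h import *
for n in ["top","scene"]:
    c=camera(n); cv2.imwrite(f"pics/{n}1.png",c["pixels"]); P=pts(c); np.save(n+"P.npy",P); np.save(n+"px.npy",c["pixels"])
    print(n,{k:v for k,v in c.items() if k not in("pixels","depth")}.keys())
    for l in ["board","red_board","tray","fixture","clamp_pad","start_top","mug","white_bottle","multimeter","solder_reel","chassis"]:
        for r in cut_out(l,n)[:3]:
            m=r["region"]&(c["depth"]>0); 
            if m.any(): print(l,round(r["confidence"],2),np.round(r["extent"]),np.round(np.median(P[m],0),3),np.round(P[m].max(0),3),np.round(P[m].min(0),3))
print(get_obs())
E
```

```text
top dict_keys(['fov_y', 'cx', 'cy', 'extrinsics'])
board 0.82 [207. 273.  32.  61.] [0.508 0.209 0.009] [0.576 0.25  0.038] [0.443 0.174 0.001]
board 0.65 [284. 230.  52.  58.] [0.602 0.026 0.005] [0.666 0.09  0.035] [ 0.536 -0.035 -0.002]
red_board 0.6 [163. 266.  37.  62.] [0.52  0.307 0.009] [0.59  0.35  0.039] [ 0.452  0.267 -0.001]
tray 0.88 [184. 269. 114.  93.] [0.51  0.259 0.005] [0.621 0.386 0.034] [ 0.405  0.13  -0.003]
fixture 0.81 [383. 223. 113.  76.] [ 0.598 -0.202  0.039] [ 0.693 -0.077  0.184] [ 0.522 -0.336 -0.004]
clamp_pad 0.62 [380. 210.  86.  23.] [ 0.62  -0.179  0.13 ] [ 0.647 -0.1    0.184] [ 0.606 -0.288  0.033]
start_top 0.63 [383. 225. 111.  80.] [ 0.599 -0.201  0.039] [ 0.693 -0.075  0.184] [ 0.521 -0.334 -0.004]
start_top 0.48 [426. 246.   8.  12.] [ 0.553 -0.287  0.058] [ 0.563 -0.277  0.062] [ 0.543 -0.298  0.052]
mug 0.88 [259. 158.  57.  45.] [0.765 0.09  0.033] [0.801 0.133 0.101] [ 0.72   0.014 -0.002]
mug 0.23 [205. 270.  30.  56.] [0.51  0.209 0.009] [0.576 0.251 0.038] [0.443 0.172 0.001]
white_bottle 0.56 [482. 294.  36.  26.] [ 0.446 -0.4    0.0
[... 2483 characters left out ...]
'time': 1.2, 'q': array([-1.30351506e+00,  5.27479566e-01,  1.43270415e+00,  7.76610883e-06,
        1.18139782e+00, -1.78507632e-01]), 'joint_velocities': array([-0.00069518,  0.00049858, -0.0007732 , -0.00043978, -0.00111167,
       -0.00042237]), 'joint_torque': array([ 4.30898472e-04, -4.40021431e+01, -1.76981646e+01,  6.33974257e-02,
        5.04679279e-02, -1.82900982e-05]), 'position': array([ 0.2694991 , -0.56388504,  0.24125964]), 'tool_rot': array([9.75262034e-01, 2.21051951e-01, 3.83535593e-06, 5.39099717e-06]), 'ft_force': array([-0.41866806, -0.30997739, -0.16565556]), 'moment': array([ 0.02602241,  0.00378069, -0.00438033]), 'grip_force': 0.0, 'grip_width': 0.08697810300930468}
```

View pics/top1.png

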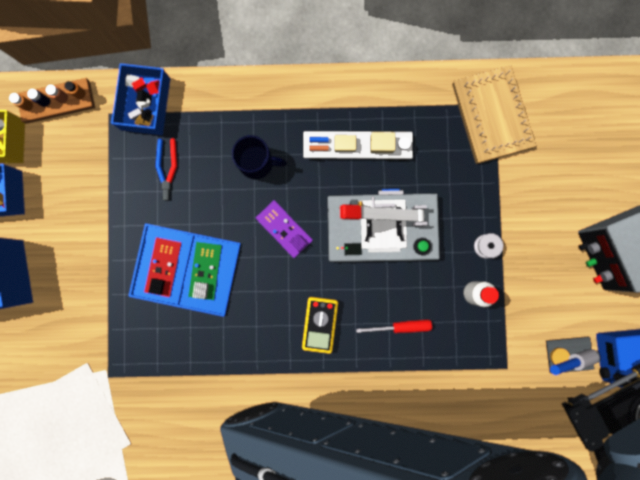

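View pics/scene1.png

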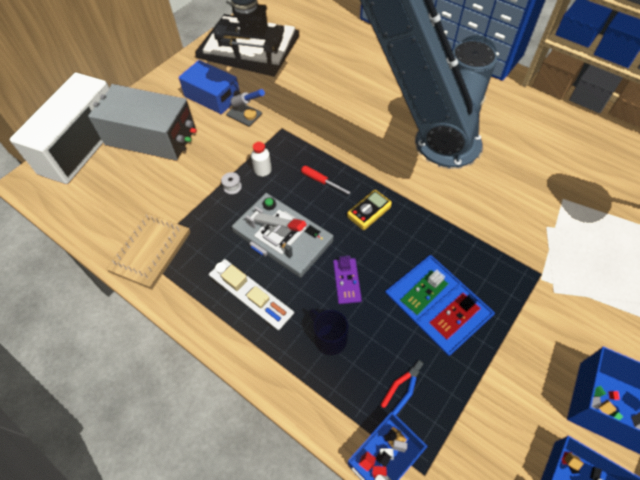

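Top view: the green board with the silver heatsink is at (207,270), with its heatsink at (201,291) and gold pads at (208,247). Possible mix-ups are the red board at (163,266) and the purple look-alike at (284,229), so I choose the one at (207,270). The fixture is at (383,226), with the pad at (350,211) and the green key at (423,246). The scene view agrees. Next I'll measure more precisely and check a close crop.

```bash
python3 - <<'E'
from h import *
top=np.load("toppx.npy"); a=cv2.resize(top[215:325,120:250],None,fx=3,fy=3,interpolation=3); b=cv2.resize(top[185:270,320:450],None,fx=3,fy=3,interpolation=3)
cv2.imwrite("pics/crop.png",np.vstack([a,b]))
def rect(X):
    c,s,an=cv2.minAreaRect(X.astype(np.float32)); print("   ",np.round(c,4),np.round(s,4),round(an,1))
for n in ["top","scene"]:
    P=np.load(n+"P.npy"); px=np.load(n+"px.npy"); hsv=cv2.cvtColor(px,cv2.COLOR_BGR2HSV)
    H,S,V=[hsv[...,i].astype(int) for i in range(3)]
    x,y,z=[P[...,i] for i in range(3)]
    g=(H>45)&(H<85)&(S>90)&(V>50)
    m=g&(x>.42)&(x<.6)&(y>.16)&(y<.26)&(z<.02); print(n,"green",m.sum(),P[m].mean(0)); rect(P[m][:,:2]*1.0)
    m=(x>.42)&(x<.6)&(y>.16)&(y<.265)&(z>.026); print("heatsink",m.sum(),np.median(P[m],0)); rect(P[m][:,:2])
    m=(H>100)&(H<118)&(S>140)&(x>.38)&(x<.65)&(y>.1)&(y<.41)&(z<.02)&(z>-.01); print("tray",m.sum()); rect(P[m][:,:2])
    m=(z>.03)&(x>.5)&(x<.72)&(y>-.36)&(y<-.05)&(z<.045); print("fixture",m.sum()); rect(P[m][:,:2])
    m=g&(x>.5)&(x<.6)&(y>-.32)&(y<-.25)&(z>.045); print("key",m.sum(),P[m].mean(0)); rect(P[m][:,:2])
    m=((H<8)|(H>172))&(S>140)&(x>.55)&(x<.7)&(y>-.2)&(y<-.05)&(z>.1); print("pad",m.sum(),P[m].mean(0)); rect(P[m][:,:2])
E
```

```text
top green 970 [0.51603179 0.20766683 0.00865719]
    [0.5094 0.21  ] [0.0581 0.1254] 81.3
heatsink 147 [0.46511796 0.21773491 0.0319024 ]
    [0.4652 0.217 ] [0.0271 0.0341] 81.7
tray 4567
    [0.513  0.2598] [0.236  0.1788] 76.8
fixture 5382
    [ 0.6047 -0.2024] [0.2503 0.1625] 89.8
key 129 [ 0.55306206 -0.28688503  0.05472133]
    [ 0.5533 -0.2878] [0.0276 0.0267] 18.4
pad 285 [ 0.62013238 -0.12080996  0.17285928]
    [ 0.6208 -0.121 ] [0.0414 0.0292] 88.9
scene green 641 [0.52037314 0.21181442 0.00911419]
    [0.51   0.2121] [0.0562 0.1278] 81.0
heatsink 99 [0.4659296  0.22115197 0.03157935]
    [0.4649 0.2206] [0.026  0.0355] 80.8
tray 3473
    [0.5082 0.2585] [0.2375 0.1855] 77.2
fixture 2949
    [ 0.6038 -0.1993] [0.1617 0.2532] 0.2
key 59 [ 0.55448275 -0.28305465  0.05600032]
    [ 0.5539 -0.2826] [0.0231 0.0247] 59.0
pad 147 [ 0.62543415 -0.1155143   0.17276224]
    [ 0.6235 -0.1176] [0.0257 0.042 ] 0.3
```

View pics/crop.png

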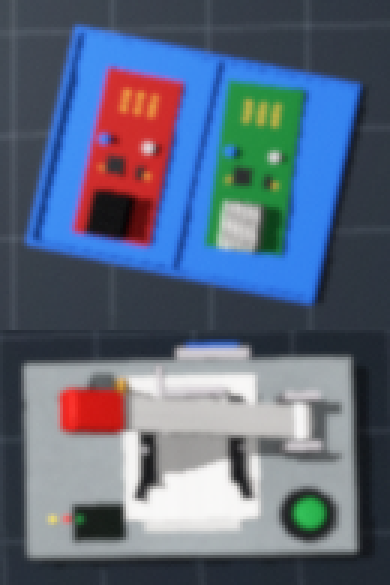

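The crops confirm it: the green board has a silver heatsink at lower right and gold pads pointing up. Board yaw is about -9°, with the heatsink at about (0.465, 0.219). The fixture yaw is about 0, with its origin at about (0.599, -0.199). Moving there now.

Call:
{"api": "step_arm", "payload": {
  "rows": [
    [0.03, 0.05, 0, 0, 0, -4],
    [0.03, 0.05, 0, 0, 0, -4],
    [0.03, 0.05, 0, 0, 0, -4],
    [0.03, 0.05, 0, 0, 0, -4],
    [0.03, 0.05, 0, 0, 0, -4],
    [0.03, 0.05, 0, 0, 0, -4],
    [0, 0.06, 0, 0, 0, -4],
    [0, 0.06, 0, 0, 0, -4],
    [0, 0.06, 0, 0, 0, -2.5],
    [0, 0.06, 0, 0, 0, 0],
    [0, 0.06, 0, 0, 0, 0],
    [0, 0.06, 0, 0, 0, 0]
  ],
  "jaw": 0.07
}}

```text
time: 2.7
position: [0.4496, 0.098, 0.2416]
tool_rot: [0.997, -0.078, 0.001, -0.0]
ft_force: [1.6, 0.2, -0.3]
grip_width: 0.0702
grip_force: 0.0
```

Call:
{"api": "step_arm", "payload": {
  "rows": [
    [0.008, 0.06, -0.03, 0, 0, 0],
    [0.007, 0.062, -0.02, 0, 0, 0],
    [0, 0, -0.03, 0, 0, 0],
    [0, 0, 0, 0, 0, 0]
  ]
}}

```text
time: 3.2
position: [0.4617, 0.2112, 0.1627]
tool_rot: [0.997, -0.077, -0.003, 0.001]
ft_force: [-0.1, -0.8, 0.2]
grip_width: 0.0703
grip_force: 0.0
```

```bash
cat >> h.py <<'E'
from scipy.spatial.transform import Rotation as R
def wpts(c,o):
    h,w=c["depth"].shape; f=h/2/np.tan(np.radians(c["fov_y"])/2)
    u,v=np.meshgrid(np.arange(w),np.arange(h)); d=c["depth"]
    a=(u-c["cx"])/f; b=(v-c["cy"])/f; r=np.hypot(a,b)+1e-9; k=np.tan(np.minimum(r,1.5))/r
    P=np.stack([a*k*d,-b*k*d,-d],-1)
    M=c["mount"]; P=P@M[:3,:3].T+M[:3,3]
    return P@R.from_quat(o["tool_rot"]).as_matrix().T+o["position"]
def rect(X):
    c,s,an=cv2.minAreaRect(X.astype(np.float32)); print("   ",np.round(c,4),np.round(s,4),round(an,1))
E
python3 - <<'E'
from h import *
o=get_obs(); c=camera("wrist"); print(o["position"],o["tool_rot"],o["q"],c["mount"],c["fov_y"])
cv2.imwrite("pics/w1.png",c["pixels"]); P=wpts(c,o); x,y,z=[P[...,i] for i in range(3)]; ok=c["depth"]>0
hsv=cv2.cvtColor(c["pixels"],cv2.COLOR_BGR2HSV); H,S,V=[hsv[...,i].astype(int) for i in range(3)]
m=ok&(H>45)&(H<85)&(S>90)&(V>50)&(x>.40)&(x<.62)&(y>.14)&(y<.28)&(z<.02); print("green",m.sum(),P[m].mean(0)); rect(P[m][:,:2])
m=ok&(x>.42)&(x<.52)&(y>.17)&(y<.265)&(z>.024)&(z<.04); print("heatsink",m.sum(),np.median(P[m],0)); rect(P[m][:,:2])
E
```

```text
[0.46174303 0.21118181 0.16271057] [ 9.97012740e-01 -7.71912945e-02 -2.54320120e-03  7.94712726e-04] [ 2.08614442e-01  4.90220854e-01  1.79793589e+00 -1.19579990e-04
  8.58764107e-01  1.93402601e+00] [[-2.67210084e-04  9.57949201e-01  2.86937724e-01  7.89018150e-02]
 [ 9.99999932e-01  3.28700148e-04 -1.66126566e-04 -1.07547581e-04]
 [-2.53457283e-04  2.86937660e-01 -9.57949224e-01 -1.44117061e-01]
 [ 0.00000000e+00  0.00000000e+00  0.00000000e+00  1.00000000e+00]] 65.70646984690485
green 8400 [0.52291875 0.21066842 0.00865971]
    [0.5109 0.2118] [0.0593 0.129 ] 81.2
heatsink 864 [0.46736922 0.21926973 0.03258049]
    [0.4662 0.2185] [0.026  0.0338] 81.4
```

View pics/w1.png

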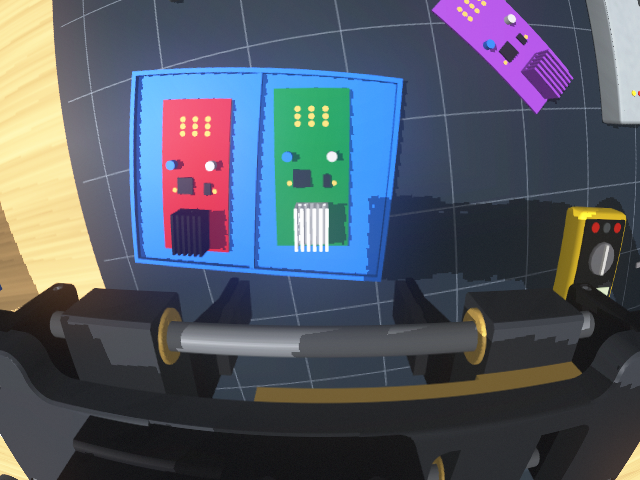

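The wrist picture shows the green board at (312,167) with its silver heatsink at (312,228), which lies between the fingers' planes. The heatsink is at (0.466, 0.219) and the yaw is -8.8°. Descending to grip.

Call:
{"api": "step_arm", "payload": {
  "rows": [
    [0.0015, -0.001, -0.04, 0, 0, 0],
    [0, 0, -0.04, 0, 0, 0],
    [0, 0, -0.03, 0, 0, 0],
    [0, 0, -0.013, 0, 0, 0],
    [0, 0, -0.008, 0, 0, 0],
    [0, 0, 0, 0, 0, 0],
    [0, 0, 0, 0, 0, 0]
  ]
}}

```text
time: 4.12
position: [0.4658, 0.2099, 0.0344]
tool_rot: [0.997, -0.078, 0.001, -0.0]
ft_force: [0.3, -1.1, -0.2]
grip_width: 0.0701
grip_force: 0.0
```

Call:
{"api": "step_arm", "payload": {
  "rows": [
    [0, 0, 0, 0, 0, 0],
    [0, 0, 0, 0, 0, 0],
    [0, 0, 0, 0, 0, 0],
    [0, 0, 0, 0, 0, 0]
  ],
  "jaw": 0.015,
  "squeeze": 30
}}

```text
time: 4.62
position: [0.4651, 0.21, 0.0335]
tool_rot: [0.997, -0.078, 0.0, -0.0]
ft_force: [-0.1, 1.8, 1.2]
grip_width: 0.0381
grip_force: 0.7
```

The y was clipped 9 mm short, so I'll open, correct and regrip.

Call:
{"api": "step_arm", "payload": {
  "rows": [
    [0, 0.003, 0, 0, 0, 0],
    [0, 0.004, -0.001, 0, 0, 0],
    [0.001, 0.0015, -0.002, 0, 0, 0],
    [0, 0, 0, 0, 0, 0]
  ],
  "jaw": 0.065
}}

```text
time: 5.12
position: [0.4661, 0.2184, 0.0302]
tool_rot: [0.997, -0.078, -0.0, 0.0]
ft_force: [0.0, -0.5, 1.1]
grip_width: 0.063
grip_force: 0.0
```

```bash
python3 - <<'E'
from h import *
o=get_obs(); c=camera("wrist"); print(o["position"],o["tool_rot"],o["grip_width"])
cv2.imwrite("pics/w2.png",c["pixels"]); P=wpts(c,o); x,y,z=[P[...,i] for i in range(3)]; ok=c["depth"]>0
hsv=cv2.cvtColor(c["pixels"],cv2.COLOR_BGR2HSV); H,S,V=[hsv[...,i].astype(int) for i in range(3)]
m=ok&(H>45)&(H<85)&(S>90)&(V>50)&(x>.40)&(x<.62)&(y>.14)&(y<.28)&(z<.02); print("green",m.sum(),P[m].mean(0)); rect(P[m][:,:2])
X=P[m]; 
for xs in (.5,.53,.56):
    k=abs(X[:,0]-xs)<.005; print(xs,X[k,1].min() if k.any() else 0,X[k,1].max() if k.any() else 0)
E
```

```text
[0.46606699 0.21841934 0.0301816 ] [ 9.96958494e-01 -7.79342553e-02 -1.01525163e-04  4.59507421e-05] 0.06304826331351804
green 26964 [0.52296794 0.20812891 0.00866575]
    [0.5117 0.21  ] [0.06   0.1283] 82.9
0.5 0.18113562125339805 0.24122094840402958
0.53 0.1773599528533933 0.23805993720813146
0.56 0.17318630027733842 0.2344231704263445
```

Call:
{"api": "step_arm", "payload": {
  "rows": [
    [0, -0.001, 0, 0, 0, 1],
    [0, 0, 0, 0, 0, 0],
    [0, 0, 0, 0, 0, 0],
    [0, 0, 0, 0, 0, 0],
    [0, 0, 0, 0, 0, 0]
  ],
  "jaw": 0.01,
  "squeeze": 40
}}

```text
time: 5.8
position: [0.4659, 0.2172, 0.0305]
tool_rot: [0.998, -0.069, -0.0, 0.0]
ft_force: [-0.1, -0.6, 0.1]
grip_width: 0.0257
grip_force: 40.0
```

Call:
{"api": "step_arm", "payload": {
  "rows": [
    [0, 0, 0, 0, 0, 0],
    [0, 0, 0, 0, 0, 0]
  ]
}}

```text
time: 6.05
position: [0.466, 0.2171, 0.0304]
tool_rot: [0.998, -0.069, -0.0, 0.0]
ft_force: [0.0, -0.8, 1.3]
grip_width: 0.0262
grip_force: 40.0
```

Call:
{"api": "step_arm", "payload": {
  "rows": [
    [0, 0, 0.015, 0, 0, 0],
    [0, 0, 0.04, 0, 0, 0],
    [-0.01, -0.02, 0.04, 0, 0, 1],
    [-0.01, -0.04, 0.005, 0, 0, 1],
    [-0.01, -0.045, 0, 0, 0, 1],
    [-0.01, -0.045, 0, 0, 0, 1],
    [-0.01, -0.045, 0, 0, 0, 1],
    [-0.006, -0.045, 0, 0, 0, 1],
    [0, -0.045, 0, 0, 0, 1],
    [0, -0.045, 0, 0, 0, 0.9],
    [0, -0.045, 0, 0, 0, 0],
    [0, -0.041, 0, 0, 0, 0]
  ]
}}

```text
time: 7.55
position: [0.4101, -0.2005, 0.1313]
tool_rot: [1.0, -0.001, 0.001, 0.0]
ft_force: [0.5, -1.1, -2.1]
grip_width: 0.0259
grip_force: 40.0
```

Call:
{"api": "step_arm", "payload": {
  "rows": [
    [0, 0, -0.02, 0, 0, 0],
    [0, 0, 0, 0, 0, 0],
    [0, 0, 0, 0, 0, 0]
  ]
}}

```text
time: 7.92
position: [0.41, -0.1982, 0.1109]
tool_rot: [1.0, -0.0, -0.0, -0.0]
ft_force: [0.1, -0.0, -1.7]
grip_width: 0.0256
grip_force: 40.0
```

```bash
cat > m.py <<'E'
from h import *
import sys
o=get_obs(); c=camera("wrist"); q=o["tool_rot"]; print(o["position"],"yaw",np.degrees(2*np.arctan2(q[1],q[0])),o["grip_width"])
cv2.imwrite(sys.argv[1],c["pixels"]); P=wpts(c,o); x,y,z=[P[...,i] for i in range(3)]; ok=c["depth"]>0
np.save("wP.npy",P); 
hsv=cv2.cvtColor(c["pixels"],cv2.COLOR_BGR2HSV); H,S,V=[hsv[...,i].astype(int) for i in range(3)]
d=P-o["position"]; g=ok&(H>45)&(H<85)&(S>90)&(V>50)&(abs(d[...,1])<.05)&(d[...,0]>0.02)&(d[...,0]<.14)&(abs(d[...,2])<.05)
X=P[g]; print("board",g.sum(),"z",np.median(X[:,2]),"nose x",X[:,0].max()); rect(X[:,:2])
L=[]
for t in np.arange(.035,.108,.006):
    k=abs(X[:,0]-o["position"][0]-t)<.003
    if k.sum()>20: L.append((X[k,0].mean(),X[k,1].min(),X[k,1].max(),np.median(X[k,2])))
L=np.array(L); 
for j in (1,2): print("edge slope deg",np.degrees(np.arctan(np.polyfit(L[:,0],L[:,j],1)[0])))
print("tilt deg",np.degrees(np.arctan(np.polyfit(L[:,0],L[:,3],1)[0])),"mid y at nose end",L[-1]); 
E
python3 m.py pics/w3.png; python3 - <<'E'
from h import *
c=camera("top"); cv2.imwrite("pics/t3.png",c["pixels"])
E
```

```text
[ 0.40995373 -0.19815579  0.11094942] yaw -0.020770873285115107 0.025643798668705375
board 22989 z 0.08911250871743254 nose x 0.520718759497935
    [ 0.4753 -0.1983] [0.0605 0.0908] 89.8
edge slope deg -0.3169446405114861
edge slope deg -0.1818206031483588
tilt deg -0.08013277553030827 mid y at nose end [ 0.51694545 -0.22826648 -0.16831026  0.08906838]
```

View pics/w3.png

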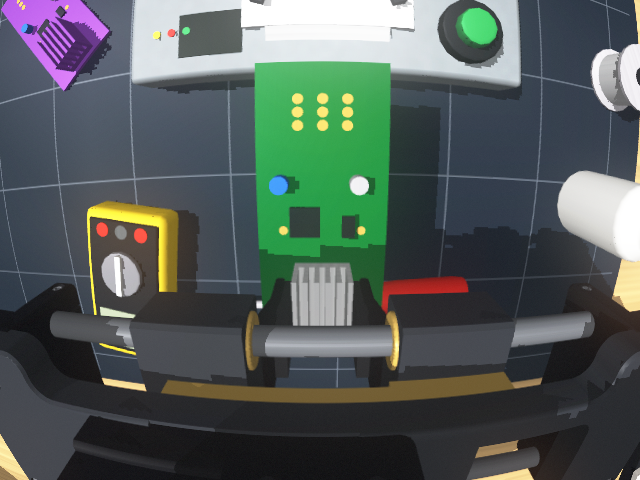

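The wrist view shows the board straight and level (yaw -0.2°), with the heatsink gripped at (323,295) and the fixture front ahead at row 80. The guides are out of view, so I'll raise and advance a little to measure them.

Call:
{"api": "step_arm", "payload": {
  "rows": [
    [0.01, 0, 0.04, 0, 0, 0],
    [0.01, 0, 0.04, 0, 0, 0],
    [0.005, 0, 0.02, 0, 0, 0],
    [0, 0, 0, 0, 0, 0],
    [0, 0, 0, 0, 0, 0]
  ]
}}

```text
time: 8.65
position: [0.4342, -0.1978, 0.2098]
tool_rot: [1.0, -0.0, -0.001, -0.001]
ft_force: [-1.1, 0.1, -1.7]
grip_width: 0.0258
grip_force: 40.0
```

```bash
python3 m.py pics/w4.png; python3 - <<'E'
from h import *
i=cv2.imread("pics/w4.png"); cv2.imwrite("pics/w4c.png",cv2.resize(i[0:160,140:500],None,fx=2.2,fy=2.2))
P=np.load("wP.npy"); x,y,z=[P[...,k] for k in range(3)]
V=i.max(2)
for xs in np.arange(.562,.612,.006):
    k=(abs(x-xs)<.0015)&(z>.03)&(z<.07)&(y>-.29)&(y<-.10)
    yy=y[k];v=V[k];zz=z[k]
    d=(v<70); h=(zz>.0445)
    l=d&(yy>-.198)&(yy<-.14);r=d&(yy<-.198)&(yy>-.25)
    f=lambda s:np.round([yy[s].min(),yy[s].max(),np.median(zz[s])],4) if s.sum()>2 else None
    print(round(xs,3),k.sum(),"L",f(l),"R",f(r))
# key
hsv=cv2.cvtColor(i,cv2.COLOR_BGR2HSV);H,S=hsv[...,0],hsv[...,1]
k=(H>45)&(H<85)&(S>90)&(abs(x-.554)<.03)&(abs(y+.285)<.03)&(z>.045)&(z<.07); print("key",k.sum(),P[k].mean(0)); rect(P[k][:,:2])
k=(z>.03)&(z<.045)&(y>-.35)&(y<-.05)&(x<.60)&(x>.5)
fx=[x[k&(abs(y-t)<.004)].min() if (k&(abs(y-t)<.004)).any() else 9 for t in (-.3,-.27,-.13,-.1)]; print("front x",np.round(fx,4), "y range",y[k].min(),y[k].max())
E
```

```text
[ 0.43419428 -0.19777981  0.2098012 ] yaw -0.02179618168490025 0.0258419127688238
board 22972 z 0.18785574456699483 nose x 0.5447932377393325
    [ 0.4995 -0.1978] [0.0606 0.0907] 89.9
edge slope deg -0.08576966778813408
edge slope deg -0.164324836955534
tilt deg -0.17339319560386898 mid y at nose end [ 0.54117544 -0.22773362 -0.16766672  0.18776365]
0.562 310 L None R None
0.568 283 L None R None
0.574 692 L None R None
0.58 772 L None R None
0.586 746 L None R None
0.592 743 L None R None
0.598 882 L None R None
0.604 667 L None R None
0.61 679 L None R None
key 658 [ 0.55357028 -0.28499428  0.05669116]
    [ 0.5547 -0.2875] [0.0241 0.0259] 43.9
front x [0.5236 0.5237 0.5245 0.5246] y range -0.3264618055276942 -0.07618204142585529
```

View pics/w4c.png

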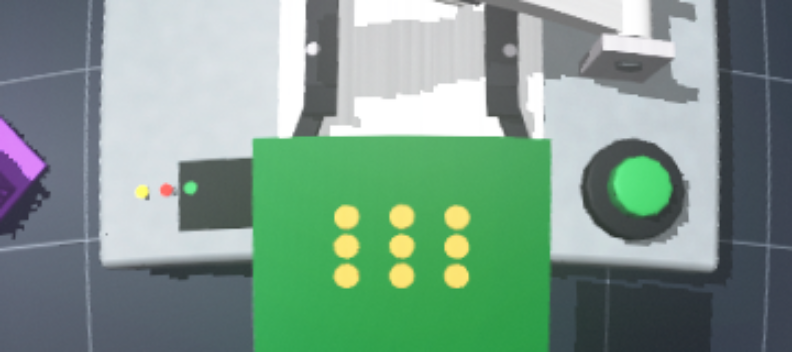

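The crop shows the guides' lips at cols 304–338 (left) and 487–520 (right), the flares near row 125, and the key at (640,185). I'll measure the lips.

```bash
python3 - <<'E'
from h import *
i=cv2.imread("pics/w4.png"); P=np.load("wP.npy"); V=i.max(2).astype(int)
for r in range(4,60,6):
    row=V[r]; xs=P[r]
    s=[]
    for a,b in ((260,305),(350,392)):
        c=np.arange(a,b)[row[a:b]<115]
        if len(c)>4: s.append((c.min(),c.max(),np.round(xs[c.min()+1],4),np.round(xs[c.max()-1],4)))
    print(r,s, round((s[0][2][1]+s[1][3][1])/2,4) if len(s)==2 else "", round((s[0][3][1]+s[1][2][1])/2,4) if len(s)==2 else "")
E
```

```text
4 [(np.int64(279), np.int64(293), array([ 0.6209, -0.1639,  0.0518]), array([ 0.6209, -0.1735,  0.0505])), (np.int64(361), np.int64(372), array([ 0.621 , -0.2303,  0.0509]), array([ 0.6214, -0.2377,  0.0509]))] -0.2008 -0.2019
10 [(np.int64(280), np.int64(292), array([ 0.6154, -0.1648,  0.0517]), array([ 0.615 , -0.1729,  0.0519])), (np.int64(361), np.int64(374), array([ 0.6153, -0.2301,  0.0517]), array([ 0.616 , -0.2392,  0.051 ]))] -0.202 -0.2015
16 [(np.int64(280), np.int64(292), array([ 0.6101, -0.1647,  0.0511]), array([ 0.61  , -0.1728,  0.0506])), (np.int64(361), np.int64(374), array([ 0.6101, -0.2302,  0.051 ]), array([ 0.61  , -0.2389,  0.0527]))] -0.2018 -0.2015
22 [(np.int64(286), np.int64(292), array([ 0.605 , -0.1695,  0.0495]), array([ 0.6045, -0.1729,  0.0509])), (np.int64(361), np.int64(367), array([ 0.6047, -0.2301,  0.0512]), array([ 0.6049, -0.2333,  0.0509]))] -0.2014 -0.2015
28 [(np.int64(279), np.int64(293), array([ 0.5993, -0.1641,  0.0515]), array([ 0.5992, -0.1737,  0.0509])), (np.int64(361), np.int64(374), array([ 0.5993, -0.23  ,  0.0512]), array([ 0.6   ,
[... 477 characters left out ...]
 -0.2014 -0.2015
46 [(np.int64(279), np.int64(292), array([ 0.5831, -0.1645,  0.054 ]), array([ 0.583 , -0.1732,  0.053 ])), (np.int64(361), np.int64(374), array([ 0.583 , -0.2296,  0.0539]), array([ 0.5834, -0.2384,  0.0539]))] -0.2015 -0.2014
52 [(np.int64(277), np.int64(291), array([ 0.5784, -0.1627,  0.0523]), array([ 0.5781, -0.1723,  0.0523])), (np.int64(362), np.int64(376), array([ 0.5781, -0.2305,  0.053 ]), array([ 0.5783, -0.24  ,  0.0539]))] -0.2014 -0.2014
58 [(np.int64(275), np.int64(284), array([ 0.5744, -0.1605,  0.0474]), array([ 0.5133, -0.1979,  0.3538])), (np.int64(369), np.int64(378), array([ 0.5745, -0.2369,  0.0467]), array([ 0.575 , -0.2428,  0.0459]))] -0.2016 -0.2174
```

The guide centre is at y = -0.2015 and the board centre at -0.1977, so I shift y by -0.0038 and descend to underside z of about 0.042.

Call:
{"api": "step_arm", "payload": {
  "rows": [
    [-0.01, -0.0038, -0.03, 0, 0, 0],
    [0, 0, -0.04, 0, 0, 0],
    [0, 0, -0.04, 0, 0, 0],
    [0, 0, -0.02, 0, 0, 0],
    [0, 0, -0.01, 0, 0, 0],
    [0, 0, 0, 0, 0, 0],
    [0, 0, 0, 0, 0, 0],
    [0, 0, 0, 0, 0, 0]
  ]
}}

```text
time: 9.7
position: [0.4256, -0.2029, 0.0713]
tool_rot: [1.0, -0.0, 0.001, 0.001]
ft_force: [0.8, -0.5, -1.5]
grip_width: 0.0255
grip_force: 40.0
```

```bash
python3 m.py pics/w5.png; python3 -c "
from h import *
P=np.load('wP.npy');x,y,z=[P[...,k] for k in range(3)]
for X,Y in ((.56,-.155),(.56,-.248),(.53,-.14),(.53,-.26)):
  k=(abs(x-X)<.004)&(abs(y-Y)<.004)&(z<.1);print(X,Y,k.sum(),np.median(z[k]) if k.any() else 0)"
```

```text
[ 0.42556624 -0.20287225  0.0712505 ] yaw -0.05265964388327887 0.025456157133541747
board 23005 z 0.04950491092446617 nose x 0.5362478828794026
    [ 0.4908 -0.2052] [0.0652 0.0907] 89.8
edge slope deg -1.4567116019548283
edge slope deg -0.2480328012290611
tilt deg 0.03316068750546059 mid y at nose end [ 0.53254719 -0.23284523 -0.17324498  0.04952577]
0.56 -0.155 236 0.04064389999130068
0.56 -0.248 226 0.04063341716519541
0.53 -0.14 239 0.0364211999527788
0.53 -0.26 246 0.036617142979789366
```

Call:
{"api": "step_arm", "payload": {
  "rows": [
    [0, 0.0015, -0.0035, 0, 0, 0],
    [0, 0, 0, 0, 0, 0],
    [0.015, 0, 0, 0, 0, 0],
    [0.012, 0, 0, 0, 0, 0],
    [0.012, 0, 0, 0, 0, 0],
    [0, 0, 0, 0, 0, 0]
  ]
}}

```text
time: 10.5
position: [0.4657, -0.2014, 0.067]
tool_rot: [1.0, 0.0, 0.001, 0.001]
ft_force: [-0.1, -0.4, -2.0]
grip_width: 0.0256
grip_force: 40.0
```

```bash
python3 m.py pics/w6.png; python3 - <<'E'
from h import *
i=cv2.imread("pics/w6.png"); cv2.imwrite("pics/w6c.png",cv2.resize(i[0:200,160:480],None,fx=2.4,fy=2.4))
E
```

```text
[ 0.46566641 -0.20136341  0.06697506] yaw 0.008556519741896092 0.025643284444683747
board 22914 z 0.0452161605182588 nose x 0.5763711139484196
    [ 0.531 -0.201] [0.064  0.0907] 89.8
edge slope deg -0.005111327049919057
edge slope deg -0.4749154753575127
tilt deg 0.030068102936012954 mid y at nose end [ 0.57265176 -0.23129042 -0.17168922  0.04524386]
```

View pics/w6c.png

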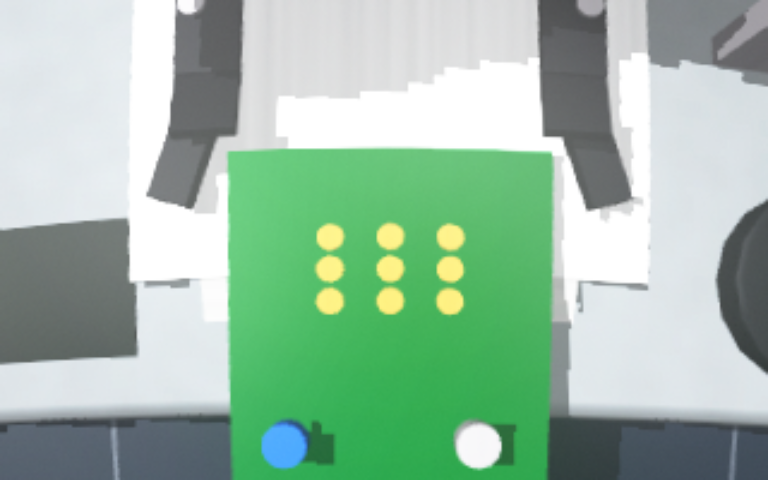

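The nose is centred between the flared walls (crop cols 230–552 between the flares at 205 and 575). Raise 0.6 mm and slide in.

Call:
{"api": "step_arm", "payload": {
  "rows": [
    [0.005, 0, 0.0006, 0, 0, 0],
    [0.008, 0, 0, 0, 0, 0],
    [0.008, 0, 0, 0, 0, 0],
    [0.008, 0, 0, 0, 0, 0],
    [0.008, 0, 0, 0, 0, 0],
    [0.008, 0, 0, 0, 0, 0],
    [0.008, 0, 0, 0, 0, 0],
    [0, 0, 0, 0, 0, 0]
  ]
}}

```text
time: 11.55
position: [0.5179, -0.2012, 0.0675]
tool_rot: [1.0, -0.0, 0.0, 0.0]
ft_force: [-1.1, -0.5, -2.4]
grip_width: 0.0257
grip_force: 40.0
```

Call:
{"api": "step_arm", "payload": {
  "rows": [
    [0.006, 0, 0, 0, 0, 0],
    [0.005, 0, 0, 0, 0, 0],
    [0.002, 0, 0, 0, 0, 0],
    [0.002, 0, 0, 0, 0, 0],
    [0, 0, 0, 0, 0, 0]
  ]
}}

```text
time: 12.18
position: [0.5321, -0.2011, 0.0675]
tool_rot: [1.0, -0.0, 0.0, 0.0]
ft_force: [-0.5, 0.2, -1.5]
grip_width: 0.0257
grip_force: 40.0
```

Call:
{"api": "step_arm", "payload": {
  "rows": [
    [0.001, 0, -0.0005, 0, 0, 0],
    [0.001, 0, 0, 0, 0, 0],
    [0, 0, 0, 0, 0, 0]
  ]
}}

```text
time: 12.55
position: [0.5339, -0.201, 0.0669]
tool_rot: [1.0, -0.0, -0.0, -0.0]
ft_force: [-1.4, -0.1, -0.8]
grip_width: 0.026
grip_force: 40.0
```

Call:
{"api": "step_arm", "payload": {
  "rows": [
    [0.001, 0, 0, 0, 0, 0],
    [0.001, 0, 0, 0, 0, 0],
    [0, 0, 0, 0, 0, 0]
  ]
}}

```text
time: 12.92
position: [0.534, -0.2007, 0.0668]
tool_rot: [1.0, -0.0, -0.002, -0.001]
ft_force: [-5.3, -1.1, 2.1]
grip_width: 0.0251
grip_force: 40.0
```

Call:
{"api": "step_arm", "payload": {
  "rows": [
    [0.001, 0, 0, 0, 0, 0],
    [0.001, 0, 0, 0, 0, 0],
    [0, 0, 0, 0, 0, 0]
  ]
}}

```text
time: 13.3
position: [0.5341, -0.2005, 0.0667]
tool_rot: [1.0, -0.0, -0.004, -0.001]
ft_force: [-10.5, -2.5, 2.9]
grip_width: 0.0261
grip_force: 40.0
```

The board is home: TCP x 0.534 matches the computed stop and the reaction is 10 N. Ease off, release and go up.

Call:
{"api": "step_arm", "payload": {
  "rows": [
    [-0.0025, 0, 0, 0, 0, 0],
    [0, 0, 0, 0, 0, 0],
    [0, 0, 0, 0, 0, 0],
    [0, 0, 0, 0, 0, 0]
  ],
  "jaw": 0.05
}}

```text
time: 13.8
position: [0.5361, -0.2011, 0.0672]
tool_rot: [1.0, -0.0, 0.0, 0.0]
ft_force: [-0.1, -0.6, 0.4]
grip_width: 0.0491
grip_force: 0.0
```

Call:
{"api": "step_arm", "payload": {
  "rows": [
    [0, 0, 0.02, 0, 0, 0],
    [-0.01, 0, 0.04, 0, 0, 0],
    [-0.02, 0, 0.045, 0, 0, 0],
    [-0.02, 0, 0.03, 0, 0, 0],
    [0, 0, 0, 0, 0, 0]
  ]
}}

```text
time: 14.42
position: [0.4859, -0.2015, 0.2044]
tool_rot: [1.0, -0.001, 0.002, 0.001]
ft_force: [0.8, 0.1, -0.2]
grip_width: 0.0501
grip_force: 0.0
```

```bash
python3 - <<'E'
from h import *
o=get_obs(); c=camera("wrist"); P=wpts(c,o); i=c["pixels"]; print(o["position"])
cv2.imwrite("pics/w7.png",i); x,y,z=[P[...,k] for k in range(3)]
hsv=cv2.cvtColor(i,cv2.COLOR_BGR2HSV);H,S,V=[hsv[...,k].astype(int) for k in range(3)]
g=(H>45)&(H<85)&(S>90)&(V>50)&(abs(y+.2015)<.045)&(x>.45)&(x<.66)&(z<.055)&(z>.03); X=P[g]; print("green",g.sum()); rect(X[:,:2]); print(X.min(0),X.max(0))
k=(z>.06)&(z<.075)&(x>.46)&(x<.57)&(abs(y+.2)<.03); print("heatsink",k.sum()); rect(P[k][:,:2]); print(np.median(P[k],0))
k=g&(x<.56);print("back x",x[k].min(),"top z",np.median(z[g]))
cv2.imwrite("pics/w7.png",i)
E
```

```text
[ 0.48594289 -0.20154703  0.20437823]
green 6522
    [ 0.5685 -0.2013] [0.0598 0.1082] 89.0
[ 0.51399175 -0.2305371   0.04184497] [ 0.62299762 -0.17053348  0.05059682]
heatsink 823
    [ 0.5343 -0.2007] [0.026  0.0344] 89.7
[ 0.53496098 -0.19911276  0.06858584]
back x 0.5139917518536323 top z 0.04465841918749794
```

View pics/w7.png

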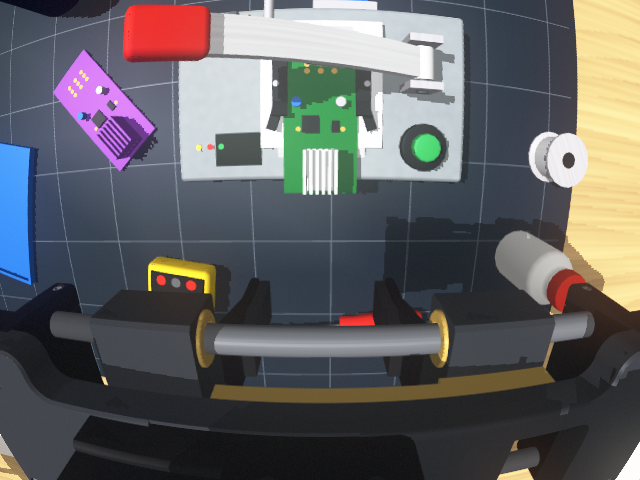

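The wrist view shows the board seated in the guides at (320,130) and the arm open above it, with the red pad at (167,33). The heatsink is at x = 0.534, as expected for home. Next I'll close the fingers and go above the pad.

Call:
{"api": "step_arm", "payload": {
  "rows": [
    [0.01, 0.005, 0.025, 0, 0, 0],
    [0.03, 0.018, 0.005, 0, 0, 0],
    [0.035, 0.02, 0, 0, 0, 0],
    [0.035, 0.02, 0, 0, 0, 0],
    [0.024, 0.0145, 0, 0, 0, 0],
    [0, 0, 0, 0, 0, 0],
    [0, 0, 0, 0, 0, 0]
  ],
  "jaw": 0
}}

```text
time: 15.35
position: [0.6188, -0.1233, 0.2304]
tool_rot: [1.0, -0.0, -0.002, -0.0]
ft_force: [-0.1, -0.6, 0.6]
grip_width: 0.0008
grip_force: 0.0
```

```bash
python3 - <<'E'
from h import *
c=camera("top"); P=pts(c); i=c["pixels"]; x,y,z=[P[...,k] for k in range(3)]
cv2.imwrite("pics/t8.png",cv2.resize(i[150:290,300:460],None,fx=4,fy=4))
hsv=cv2.cvtColor(i,cv2.COLOR_BGR2HSV);H,S,V=[hsv[...,k].astype(int) for k in range(3)]
k=((H<8)|(H>172))&(S>140)&(x>.55)&(x<.7)&(y>-.2)&(y<-.05)&(z>.1);print(k.sum(),P[k].mean(0) if k.any() else "")
print(get_obs()["position"])
E
```

```text
0 
[ 0.6186069  -0.12366183  0.23080797]
```

Call:
{"api": "step_arm", "payload": {
  "rows": [
    [0, 0, -0.03, 0, 0, 0],
    [0, 0, -0.01, 0, 0, 0],
    [0, 0.005, -0.008, 0, 0, 0],
    [0, 0.005, -0.008, 0, 0, 0],
    [0, 0.0045, -0.0085, 0, 0, 0],
    [0, 0.004, -0.0085, 0, 0, 0],
    [0, 0, 0, 0, 0, 0]
  ]
}}

```text
time: 16.27
position: [0.6195, -0.1044, 0.1584]
tool_rot: [1.0, -0.0, -0.0, -0.0]
ft_force: [-0.5, -0.4, 1.1]
grip_width: 0.0002
grip_force: 1.0
```

Call:
{"api": "step_arm", "payload": {
  "rows": [
    [0, 0.0035, -0.009, 0, 0, 0],
    [0, 0.003, -0.009, 0, 0, 0],
    [0, 0.0025, -0.009, 0, 0, 0],
    [0, 0.0025, -0.009, 0, 0, 0],
    [0, 0.0015, -0.009, 0, 0, 0],
    [0, 0.0015, -0.006, 0, 0, 0],
    [0, 0, 0, 0, 0, 0]
  ]
}}

```text
time: 17.15
position: [0.6201, -0.0906, 0.1077]
tool_rot: [1.0, -0.0, 0.0, 0.0]
ft_force: [1.0, -0.2, 3.1]
grip_width: 0.0007
grip_force: 1.5
```

Call:
{"api": "step_arm", "payload": {
  "rows": [
    [0, 0.0005, -0.004, 0, 0, 0],
    [0, 0.0005, -0.004, 0, 0, 0],
    [0, 0, -0.003, 0, 0, 0],
    [0, 0, -0.002, 0, 0, 0],
    [0, 0, 0, 0, 0, 0]
  ]
}}

```text
time: 17.77
position: [0.62, -0.0894, 0.0951]
tool_rot: [1.0, -0.001, 0.0, -0.0]
ft_force: [2.5, 1.5, 5.3]
grip_width: 0.0005
grip_force: 2.4
```

Call:
{"api": "step_arm", "payload": {
  "rows": [
    [0, 0, -0.0015, 0, 0, 0],
    [0, 0, -0.0015, 0, 0, 0],
    [0, 0, 0, 0, 0, 0]
  ]
}}

```text
time: 18.15
position: [0.62, -0.0892, 0.0923]
tool_rot: [1.0, -0.001, 0.0, -0.0]
ft_force: [2.0, 2.1, 5.6]
grip_width: 0.0003
grip_force: 2.8
```

Call:
{"api": "step_arm", "payload": {
  "rows": [
    [0, 0, -0.0015, 0, 0, 0],
    [0, 0, -0.001, 0, 0, 0],
    [0, 0, 0, 0, 0, 0]
  ]
}}

```text
time: 18.52
position: [0.6201, -0.0892, 0.092]
tool_rot: [1.0, -0.0, 0.001, 0.0]
ft_force: [-0.8, 1.9, 17.2]
grip_width: 0.0005
grip_force: 8.2
```

It is on the hard stop, at 17 N. Lift and go towards the key, checking the arm.

Call:
{"api": "step_arm", "payload": {
  "rows": [
    [0, 0, 0.01, 0, 0, 0],
    [0, 0, 0.03, 0, 0, 0],
    [0, 0, 0.04, 0, 0, 0],
    [-0.04, -0.01, 0.02, 0, 0, 0],
    [-0.045, -0.02, 0, 0, 0, 0],
    [-0.045, -0.02, 0, 0, 0, 0],
    [-0.02, -0.04, 0, 0, 0, 0],
    [0, -0.045, 0, 0, 0, 0],
    [0, -0.03, 0, 0, 0, 0],
    [0, 0, 0, 0, 0, 0],
    [0, 0, 0, 0, 0, 0]
  ]
}}

```text
time: 19.9
position: [0.4683, -0.2531, 0.1886]
tool_rot: [1.0, -0.001, -0.002, -0.001]
ft_force: [-0.0, 0.1, -0.6]
grip_width: 0.0003
grip_force: 0.0
```

```bash
python3 - <<'E'
from h import *
o=get_obs(); c=camera("wrist"); P=wpts(c,o); i=c["pixels"]; print(o["position"])
cv2.imwrite("pics/w9.png",i); x,y,z=[P[...,k] for k in range(3)]
hsv=cv2.cvtColor(i,cv2.COLOR_BGR2HSV);H,S,V=[hsv[...,k].astype(int) for k in range(3)]
k=((H<8)|(H>172))&(S>140)&(x>.55)&(x<.7)&(y>-.2)&(y<-.05)&(z>.03);print("pad",k.sum(),np.median(P[k],0) if k.any() else "",z[k].max() if k.any() else 0)
k=(H>45)&(H<85)&(S>90)&(abs(x-.554)<.03)&(abs(y+.285)<.03)&(z>.052)&(z<.07); print("key",k.sum(),np.median(P[k],0)); rect(P[k][:,:2])
k=(z>.06)&(z<.075)&(x>.5)&(x<.56)&(abs(y+.2)<.02); print("heatsink",k.sum()); rect(P[k][:,:2])
E
```

```text
[ 0.4682657  -0.25310879  0.18859109]
pad 1733 [ 0.62017389 -0.09450943  0.07759896] 0.08031695207913035
key 752 [ 0.55417937 -0.28583883  0.05736975]
    [ 0.5541 -0.2861] [0.0224 0.023 ] 46.0
heatsink 1459
    [ 0.5345 -0.2005] [0.0343 0.0266] 0.2
```

View pics/w9.png

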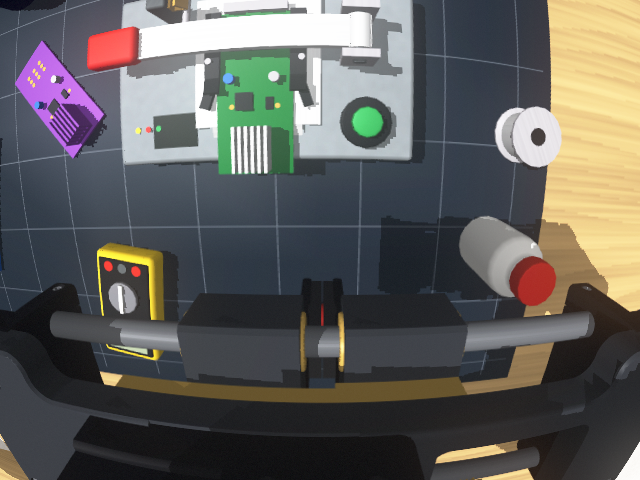

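The wrist view shows the arm level across the board, with the pad at (113,48). The pad top measures z 77.6 mm, so the catch is holding. The key is at (368,122), i.e. (0.554, -0.286, 0.057). Go and press it.

Call:
{"api": "step_arm", "payload": {
  "rows": [
    [0.03, -0.011, 0, 0, 0, 0],
    [0.03, -0.011, 0, 0, 0, 0],
    [0.026, -0.011, -0.01, 0, 0, 0],
    [0, 0, -0.035, 0, 0, 0],
    [0, 0, -0.035, 0, 0, 0],
    [0, 0, -0.02, 0, 0, 0],
    [0, 0, 0, 0, 0, 0],
    [0, 0, 0, 0, 0, 0]
  ]
}}

```text
time: 20.95
position: [0.5561, -0.2869, 0.0902]
tool_rot: [1.0, 0.0, 0.0, 0.0]
ft_force: [-0.9, -0.1, 0.5]
grip_width: 0.0005
grip_force: 0.0
```

Call:
{"api": "step_arm", "payload": {
  "rows": [
    [-0.002, 0.001, -0.01, 0, 0, 0],
    [0, 0, -0.004, 0, 0, 0],
    [0, 0, -0.002, 0, 0, 0],
    [0, 0, -0.002, 0, 0, 0],
    [0, 0, -0.002, 0, 0, 0],
    [0, 0, 0, 0, 0, 0]
  ]
}}

```text
time: 21.7
position: [0.5533, -0.2862, 0.071]
tool_rot: [1.0, -0.0, -0.0, -0.0]
ft_force: [-2.4, 2.4, 11.0]
grip_width: 0.0005
grip_force: 5.6
```

Call:
{"api": "step_arm", "payload": {
  "rows": [
    [0, 0, -0.001, 0, 0, 0],
    [0, 0, -0.001, 0, 0, 0],
    [0, 0, 0, 0, 0, 0],
    [0, 0, 0, 0, 0, 0]
  ]
}}

```text
time: 22.2
position: [0.5534, -0.2862, 0.0708]
tool_rot: [1.0, -0.0, -0.0, 0.0]
ft_force: [-6.4, 5.4, 20.6]
grip_width: 0.0001
grip_force: 10.4
```

The key is right down: tip at z 0.052, on a hard stop. Release it and verify.

Call:
{"api": "step_arm", "payload": {
  "rows": [
    [0, 0, 0.01, 0, 0, 0],
    [0, 0, 0.03, 0, 0, 0],
    [-0.01, 0, 0.045, 0, 0, 0],
    [-0.03, 0.01, 0.03, 0, 0, 0],
    [-0.04, 0.01, 0, 0, 0, 0],
    [-0.01, 0, 0, 0, 0, 0],
    [0, 0, 0, 0, 0, 0],
    [0, 0, 0, 0, 0, 0]
  ]
}}

```text
time: 23.2
position: [0.4649, -0.2675, 0.1824]
tool_rot: [1.0, -0.001, 0.001, 0.001]
ft_force: [0.2, -0.0, -0.5]
grip_width: 0.0004
grip_force: 0.0
```

```bash
python3 - <<'E'
from h import *
o=get_obs(); c=camera("wrist"); P=wpts(c,o); i=c["pixels"]; print(o["position"],o["ft_force"])
x,y,z=[P[...,k] for k in range(3)]
hsv=cv2.cvtColor(i,cv2.COLOR_BGR2HSV);H,S,V=[hsv[...,k].astype(int) for k in range(3)]
k=((H<8)|(H>172))&(S>140)&(x>.55)&(x<.7)&(y>-.2)&(y<-.05)&(z>.03);pz=np.median(z[k]);print("pad",k.sum(),np.median(P[k],0))
k=(H>45)&(H<85)&(S>90)&(abs(x-.554)<.03)&(abs(y+.285)<.03)&(z>.045)&(z<.07); print("key",k.sum(),np.median(P[k],0))
k=(z>.06)&(z<.075)&(x>.5)&(x<.56)&(abs(y+.2)<.02); rect(P[k][:,:2])
if pz<.081 and abs(np.median(P[k],0)[0]-.5345)<.004: print(hand_in())
E
```

```text
[ 0.46492927 -0.26750197  0.18235687] [ 0.16872608 -0.01604137 -0.51676451]
pad 1675 [ 0.62012567 -0.09467153  0.07754008]
key 814 [ 0.55401662 -0.28584965  0.0574311 ]
    [ 0.5343 -0.2006] [0.0343 0.027 ] 0.1
the job is handed in; nothing more can be done
None
```

The green board is home in the fixture and clamped, the start key was pressed right down and has sprung back up, and the job was handed in at about 23 s; closing off-centre on the first grip attempt turned the board about 2° in the tray before I regripped it.

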